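# Fresh mixing cup onto the studio scale

### The job

Take only the top mixing cup off the leaning stack of tall cups, drawing it out along the stack so that the cups beneath stay nested where they are, and set it down upright, without dropping it, in the middle of the scale's pan. Once the cup stands there by itself, press the scale's button down fully and let it come up again. Leave the shallow dish in the other cradle and everything else on the table alone.

Things in the scene. Friction and masses are not known exactly. Their poses are not given: they have to be found in the camera images.
- cup_top_center (a point): Centre (on the axis, 37 mm above the underside, own z from foot to rim) of the top one of three identical round white mixing cups, about 60 g, 74 mm high: body 43 to 49 mm in diameter, 34 mm tall; above it a straight collar 58 mm in diameter, 40 mm tall, whose last 10 mm at the open rim is a band 61 mm in diameter. The collar spans 3 mm below to 37 mm above this point. The stack leans 30 degrees from vertical, rims towards the robot.
- cup_second_center (a point): Same centre point of the middle cup, 40 mm down the stack axis from the top cup's. Each cup's body sits loosely (about 2 mm play) inside the collar of the cup below and its collar stands on that cup's rim, so only the collars show, each 40 mm tall; fingers reaching past a seam hold the rim band of the lower cup too. It comes apart along its axis.
- cup_bottom_center (a point): Same centre point of the lowest cup of the leaning stack; same shape and axes.
- cup_cradle: Fixed plywood cradle (base 135 by 90 mm) that holds the cup stack; origin under the middle of its base, on the table. The stack leans towards its -x. On the lower side of the stack two 8 mm steel rails, 50 mm apart, reach 10 mm up the top cup's collar; the flanks of the stack (cradle +y and -y) are free.
- dish_center (a point): Centre (on the axis, half-way up) of a single shallow white dish, 58 mm in diameter and 34 mm high, lying in a second cradle like the first; to be left alone.
- pan_center (a point): Centre of the top face of the flat round steel pan (130 mm in diameter, 46 mm above the table) of the bench scale. The scale is fixed, 250 by 170 mm, its body 36 mm high; axes of this point = the scale's, z up, x towards the end away from the robot.
- tare_top (a point): Centre of the top face of the scale's only push button, round and white, 32 mm in diameter, at the end of the scale near the robot (130 mm nearer along the scale's own x than the pan centre and 40 mm to its -y side), beside the dark display. Pressed downwards.
- tare (a joint): Travel of that button in m: 0 = up, 0.006 = fully down; sprung, about 4 N to push fully down, comes up by itself.
- jar_tall: Tall lidded paint jar, 64 mm in diameter, 130 mm high; bystander, to be left alone. Origin at its middle underneath.
- jar_low: Low lidded paint jar, 72 mm in diameter, 90 mm high; bystander, to be left alone. Origin at its middle underneath.
- tape: Roll of tape lying flat, 100 mm in outer diameter, 25 mm high; bystander, to be left alone. Origin at its middle underneath.
- brush: Brush lying on the table, 190 mm long; bystander, to be left alone. Origin underneath it, near its middle; x along its length.
- brush_jar: Glass jar 76 mm in diameter and 90 mm high with brushes standing in it to 230 mm; bystander, to be left alone. Origin at its middle underneath.
- knife: Spatula lying on the table, 200 mm long; bystander, to be left alone. Origin underneath it, near its middle; x along its length.
Things that resemble listed ones, but are neither listed nor needed, are in the scene too. Leave any green look-alike of the part that bears cup_second_center alone. What is shaped like the part that bears cup_top_center but turquoise is not meant.

How it is judged:
On the way, in this order (a step that is already met when the one before it is completed fails the run):
1. the top cup is clear of the stack and the cup beneath has stayed (distance between cup_top_center and cup_second_center above 0.085 m and distance of each of cup_second_center, cup_bottom_center from where it was at the start of the episode below 0.012 m), for 0.1 s.
2. the cup stands upright on the pan, let go (horizontal distance between cup_top_center and pan_center below 0.025 m and z of cup_top_center in the frame of pan_center between 0.032 and 0.042 m and angle between cup_top_center's own z axis and vertical below 0.1 rad and contact force between the fingers and cup_top below 0.05 N and linear speed of cup_top below 0.02 m/s), for 0.2 s.
3. the button is pressed down fully while the cup stands on the pan (value of joint tare above 0.005 m and horizontal distance between cup_top_center and pan_center below 0.025 m and z of cup_top_center in the frame of pan_center between 0.032 and 0.042 m and angle between cup_top_center's own z axis and vertical below 0.1 rad and contact force between the fingers and cup_top below 0.05 N), for 0.05 s.
At the end, for the whole second after the job is handed in: The top cup stands upright (within 0.1 rad) and still on the pan, its axis within 25 mm of the pan's centre, released; the button has been pressed and is up again (under 1.5 mm); the other two cups are within 12 mm of where they began (all of step 2 and value of joint tare below 0.0015 m and distance of each of cup_second_center, cup_bottom_center from where it was at the start of the episode below 0.012 m); the robot touches nothing.
It fails at once if the second cup is dragged up or pushed out of place (over 20 mm) (distance of cup_second_center from where it was at the start of the episode above 0.02 m).
It fails at once if the bottom cup is moved (over 20 mm) (distance of cup_bottom_center from where it was at the start of the episode above 0.02 m).
It fails at once if the cup is dropped (falls freely faster than 0.5 m/s) (contact force between the fingers and cup_top below 0.05 N and linear speed of cup_top above 0.5 m/s).
It fails at once if the shallow dish is disturbed (over 20 mm) (distance of dish_center from where it was at the start of the episode above 0.02 m).
It fails at once if a bystander is moved over 30 mm (distance of any of jar_tall, jar_low, tape, brush, brush_jar, knife from where it was at the start of the episode above 0.03 m).
It also fails if it takes over 48 s, if anything falls off the work surface, if the arm or the gripper's body presses on something with over 40 N, if the wrist force passes 120 N, or if a joint passes its speed limit or range.

### The arm

A 7-joint arm with a two-finger parallel gripper is mounted at the origin on the work surface. World frame = base frame: x ahead of the robot, y to its left, z up, the work surface at z = 0. Lengths are in m, angles in rad, forces in N, time in s.
With the tool pointing down it reaches from about 0.425 to 0.825 m from the base axis. Payload 3.6 kg.
Tool frame: the origin (TCP) lies at the very end of the fingers, on their centre line; the grasp point (between the pads) lies 19 mm behind it; z points along the fingers, y is the direction in which the jaws open and shut (so a half turn about z gives the same grasp; the last joint's range is limited). The gripper opens to 93 mm and grips with 3 to 60 N. Pads are 15 mm wide; open, the fingers measure 128 mm over their backs; the gripper's body (75 mm by 188 mm) begins 65 mm behind the grasp point.
Start: joints at [-1.248, 0.615, -0.013, 1.423, 0.008, 1.103, -0.04], TCP at [0.222, 0.611, 0.219] pointing down, gripper open.
Joint ranges: [-3.12, 3.12], [-0.3, 2.06], [-1.34, 1.32], [0.26, 2.42], [-1.36, 4.5], [0.01, 1.98], [-2.84, 2.84]. Speed limits (rad/s): [2.79, 2.79, 3.14, 3.14, 3.14, 3.14, 3.14].

### API

Orientations are given as a unit quaternion [w, x, y, z].
In Python, from bench import manip, grab_frame gives the robot as it stands.
- The arm moves only by the tool play_rows, never from a script. Its argument "targets" is a list of rows, each an object with "xyz": the shift along the world's x, y, z in mm, a list of three; "spin": the turn about the world's z in degrees. A call has 1 to 8 rows; each row is the pose to reach, as a shift and turn from the pose commanded when the call began; what a row does not reach only later rows make up. A row lasts 1/8 s, in which the tool goes at most 62.5 mm and 10.7 degrees, less where a joint would pass 70% of its speed; a pose out of reach is approached as far as the arm can. A call with a gripper value outside its range is refused whole. "grip" is the closure, from 0 (fully open) to 1 (shut), set as the call begins (left out, the last holds). The fingers move at their own pace and stop on an object; the grip force is fixed at half the most. Time passes only in rows, so rows that repeat a pose let the fingers close. It gives the time, the measured TCP pose, the force and the opening at its end, in the units of the state.
- manip.get_state(): the state, without advancing time (a new reading comes with each control period).
- grab_frame(name): name is "side" or "top"; returns a dict with "image" (420x560x3 uint8, blue, green, red), "z_map" (420x560 float32, m along the optical axis (not along the pixel's ray), 0 where there is no reading), "mtx" (3x3 intrinsics, pixels), "k1" (the pictures are not rectified: a ray, as slopes to the right and down, at radius r is drawn at 1 + k1 r^2 times it, then the intrinsics apply), "world_from_camera" (4x4, takes a point from camera to world coordinates). Camera axes: x right, y up, looking along -z (the intrinsics and any distortion apply to the point x, -y, -z); pixel columns grow to the right and rows downward; lengths in m; the calibration is good to about 2 mm. A picture is of the moment at which its call begins.
- manip.finish_job(): hands the job in, once; it reports no verdict.
The state is a dict: "time_s": time; "joints": joint angles; "dq": joint speeds; "tau": joint torques, N m; "eef_pos": TCP position; "tcp_rot": TCP orientation; "force": force on the tool from outside, world axes, zero at the start; "moment": the same for the moment, N m; "grip_width": opening from 0.0 (shut) to 1.0 (fully open).
Only numpy, scipy, OpenCV 4.12 (cv2) and the standard library are available. Lean on these libraries where they do the work, as an engineer would, in place of code of your own. Each camera call takes 0.05 s, during which the arm holds its last target.

## Working session

There is one attempt and no reset: what is moved stays moved. The work goes in short steps, Python scripts to look and compute and a tool call to move; the robot and the scene stay as the last step left them, time stands still between calls to the robot, and variables do not carry over. Pictures are saved under pics/ and viewed, and the job is handed in when it is done.

Besides the shell and the picture viewer there is one more tool, called after ">>>" as name(argument=value, ...), one argument or row to a line, values as JSON. play_rows: Moves the arm, as the interface text tells. Its arguments: {"type":"object","properties":{"targets":{"type":"array","items":{"type":"object","properties":{"xyz":{"type":"array","items":{"type":"number"}},"spin":{"type":"number"}}}},"grip":{"type":"number"}},"required":["targets"]}

```bash
ls; mkdir -p pics; cat > h.py <<'E'
import numpy as np,cv2,pickle
from bench import manip, grab_frame
def snap(n,tag):
    f=grab_frame(n); cv2.imwrite(f'pics/{tag}.png',f['image']); pickle.dump(f,open(f'{tag}.pkl','wb')); return f
def load(tag): return pickle.load(open(f'{tag}.pkl','rb'))
def pts(f,uv,z=None):
    uv=np.array(uv,float).reshape(-1,2)
    K=f['mtx']; k=f['k1']
    zz=np.array([f['z_map'][int(round(v)),int(round(u))] for u,v in uv]) if z is None else z
    d=(uv-[K[0,2],K[1,2]])/[K[0,0],K[1,1]]
    r=d.copy()
    for _ in range(20): r=d/(1+k*(r**2).sum(1,keepdims=True))
    P=np.c_[r[:,0]*zz,-r[:,1]*zz,-zz]
    M=f['world_from_camera']
    return P@M[:3,:3].T+M[:3,3]
def cloud(f):
    h,w=f['z_map'].shape
    u,v=np.meshgrid(np.arange(w),np.arange(h))
    p=pts(f,np.c_[u.ravel(),v.ravel()],f['z_map'].ravel()).reshape(h,w,3)
    p[f['z_map']==0]=np.nan
    return p
E
python3 - <<'E'
from h import *
snap('side','s0');f=snap('top','t0');print(f['mtx'],f['k1'],f['world_from_camera']);print(manip.get_state())
E
```

```text
pics
[[411.28308273   0.         285.80847451]
 [  0.         411.28308273 197.42659078]
 [  0.           0.           1.        ]] -0.11759291056135893 [[-0.0028646   0.98197555 -0.18898629  0.37328267]
 [-0.99970682  0.00173171  0.02415125  0.03304369]
 [ 0.02404321  0.18900007  0.98168269  1.01068022]
 [ 0.          0.          0.          1.        ]]
{'time_s': 0.1, 'joints': array([-1.24848355,  0.61582009, -0.01262333,  1.424699  ,  0.00809235,
        1.10335969, -0.04042086]), 'dq': array([-0.00010611, -0.00106469, -0.00018726, -0.00281156, -0.00020191,
        0.00123823,  0.0003308 ]), 'tau': array([ 1.45644462e-03, -4.60044515e+01,  2.10111975e-01, -1.66243815e+01,
       -6.11322443e-02,  1.69446511e-02,  9.24434971e-05]), 'eef_pos': array([0.22190765, 0.61022068, 0.21761166]), 'tcp_rot': array([-1.86619316e-04,  1.73500584e-01,  9.84833132e-01, -1.10248633e-03]), 'force': array([ 0.28968511, -0.59298559, -0.07723416]), 'moment': array([0.00182945, 0.0558583 , 0.03246177]), 'grip_width': 0.9973440185817202}
```

View pics/s0.png

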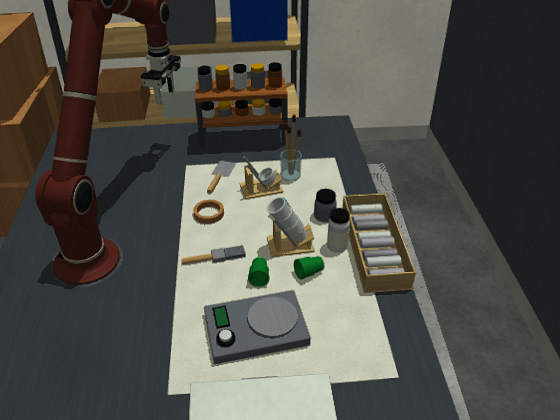

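View pics/t0.png

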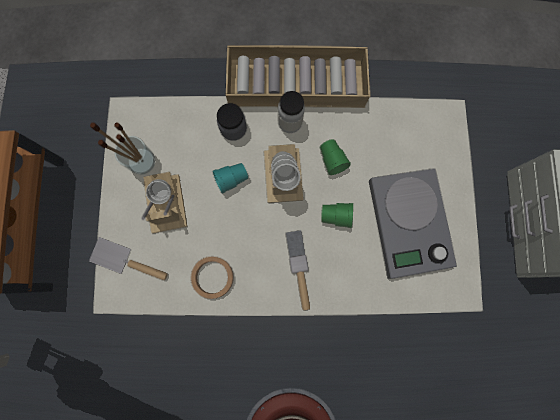

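Side view: the white stack is at about (285,220) and the scale at (255,325). Top view: the stack is at (285,175), the pan at (411,203) and the button at (438,254). Next I'll enlarge both and measure.

```bash
python3 - <<'E'
from h import *
s=load('s0');t=load('t0')
a=cv2.resize(s['image'][180:265,240:360],None,fx=5,fy=5,interpolation=2)
b=cv2.resize(t['image'][135:215,255:315],None,fx=5,fy=5,interpolation=2)
c=np.zeros((430,800,3),np.uint8)
c[:425,:480]=cv2.resize(a,(480,340))[:340] if 0 else np.pad(cv2.resize(a,(480,340)),((0,85),(0,0),(0,0)))
c[:400,490:790]=b
cv2.imwrite('pics/c0.png',c)
for n,f in(('s',s),('t',t)):
    p=cloud(f)
    # whole stack region
    m=(f['image'].min(2)>0)&(p[...,2]>0.03)&(p[...,0]>.4)&(p[...,0]<.8)
    print(n)
p=cloud(t)
print(pts(t,[(411,203),(438,254),(285,175),(291,105),(231,120),(283,147),(337,156),(338,214),(230,178)]))
p2=p[170:240,375:450].reshape(-1,3); pan=p2[(abs(p2[:,2]-.046)<.004)]
print(len(pan),pan.mean(0),pan.min(0),pan.max(0))
E
```

```text
s
t
[[ 0.5458357  -0.29489061  0.04552226]
 [ 0.42110662 -0.34939194  0.0590265 ]
 [ 0.60206945  0.0122068   0.09440532]
 [ 0.75747578 -0.00103676  0.13318226]
 [ 0.7376209   0.14004093  0.08957706]
 [ 0.68473048  0.01584285  0.04638367]
 [ 0.6588687  -0.11457781  0.05860616]
 [ 0.51746089 -0.11343885  0.05613735]
 [ 0.60310598  0.14208993  0.05970524]]
2102 [ 0.54541116 -0.29497053  0.04590054] [ 0.48208436 -0.36074497  0.04203049] [ 0.61103395 -0.23157827  0.04993272]
```

View pics/c0.png

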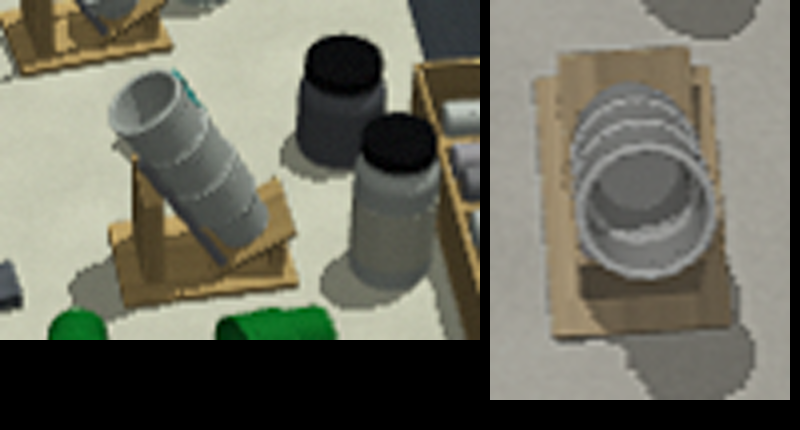

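```bash
cat > fit.py <<'E'
from h import *
from scipy.optimize import least_squares
s=load('s0');t=load('t0')
ps=cloud(s); pt=cloud(t)
m=np.zeros(s['z_map'].shape,np.uint8)
# side crop scale 4, origin (240,180): collar outer surface polygon
poly=np.array([(122,148),(160,135),(182,100),(186,100),(262,205),(255,235),(225,245),(170,190)])/4+[240,180]
cv2.fillPoly(m,[np.round(poly).astype(int)],1)
A=ps[m>0]; A=A[(A[:,2]>.05)]
# top-view: outer surface seen above the rim (far side)
m2=np.zeros_like(m); poly=np.array([(95,105),(140,85),(190,105),(205,155),(180,148),(150,143),(115,155),(95,180),(85,150)])/5+[255,135]
cv2.fillPoly(m2,[np.round(poly).astype(int)],1)
B=pt[m2>0]; B=B[B[:,2]>.05]
print(len(A),A.min(0),A.max(0),len(B),B.min(0),B.max(0))
def res(q,P):
    az,x0,y0=q[:3]; d=np.array([-np.cos(az)*.5,-np.sin(az)*.5,np.cos(np.pi/6)])
    v=P-[x0,y0,.1]; r=np.linalg.norm(v-np.outer(v@d,d),axis=1); return r-.0295
for name,P in(('side',A),('top',B),('both',np.r_[A,B])):
    o=least_squares(res,[0,.62,.012],args=(P,),loss='soft_l1',f_scale=.002)
    print(name,np.degrees(o.x[0]),o.x[1:],np.std(o.fun) , np.median(abs(res(o.x,P))))
az,x0,y0=o.x; d=np.array([-np.cos(az)*.5,-np.sin(az)*.5,np.cos(np.pi/6)]); c0=np.array([x0,y0,.1])
# rim extent along axis, all points within r<.033
for nm,p in(('s',ps),('t',pt)):
    P=p.reshape(-1,3);P=P[np.isfinite(P).all(1)]
    v=P-c0; k=v@d; r=np.linalg.norm(v-np.outer(k,d),axis=1)
    kk=np.sort(k[(r<.033)&(r>.024)&(k>0)&(k<.1)]); print(nm,kk[-25:],np.percentile(kk,[50,90]))
print(d)
# cradle base edges top view
P=pt[140:205,258:308]; 
M=(abs(P[...,2]-.012)<.012)
E
python3 fit.py
```

```text
553 [ 0.56882626 -0.02400517  0.05010477] [0.67238398 0.04137339 0.17327933] 278 [ 0.5904762  -0.01110787  0.07538761] [0.66028138 0.04210397 0.18189059]
side 6.701303049814379 [0.61662225 0.0163577 ] 0.003427962172346558 0.0019038313648221013
top 4.781592920085725 [0.617142   0.01521651] 0.0009619627152059874 0.0007541514489885492
both 6.545754067960756 [0.61689149 0.01622198] 0.0028749959834027416 0.001270065240038417
s [0.07385349 0.07401518 0.07407599 0.07423738 0.07437205 0.07441763
 0.07443636 0.07445468 0.07449157 0.07467992 0.07483843 0.07484084
 0.07487209 0.07493605 0.07506935 0.07509286 0.0751137  0.07513144
 0.07516036 0.07529051 0.07581655 0.07585075 0.07676324 0.07682032
 0.07773151] [0.04701723 0.07174032]
t [0.07612638 0.07621509 0.07621693 0.07630921 0.07633558 0.07635942
 0.07636307 0.07646148 0.07646348 0.07648736 0.07652836 0.07675009
 0.07675291 0.0768157  0.07681971 0.07685784 0.07692991 0.07697145
 0.07700037 0.07716045 0.07718559 0.07736255 0.07761995 0.07776707
 0.07790625] [0.05710063 0.07522268]
[-0.49674057 -0.0569983   0.8660254 ]
```

```bash
python3 - <<'E'
from h import *
for n in('t0','s0'):
    f=load(n)
    d=np.array([-.498,-.0436,.866]); rim=np.array([.617,.0157,.1])+.0755*d
    e1=np.array([.0872,-.9962,0]); e2=np.cross(d,e1)
    im=f['image'].copy(); M=np.linalg.inv(f['world_from_camera'])
    big=cv2.resize(im,None,fx=6,fy=6,interpolation=2)
    for s,R,col in((0,.0305,(0,0,255)),(-.04,.0305,(255,0,0)),(-.08,.0305,(0,200,0))):
        for a in np.linspace(0,2*np.pi,120):
            P=rim+s*d+R*(np.cos(a)*e1+np.sin(a)*e2)
            c=M[:3,:3]@P+M[:3,3]; q=np.array([c[0],-c[1]])/-c[2]; q*=1+f['k1']*(q@q)
            u=f['mtx'][0,0]*q[0]+f['mtx'][0,2];v=f['mtx'][1,1]*q[1]+f['mtx'][1,2]
            cv2.circle(big,(int(6*u+3),int(6*v+3)),1,col,-1)
    cut=big[6*140:6*210,6*250:6*315] if n=='t0' else big[6*185:6*260,6*258:6*323]
    cv2.imwrite(f'pics/ov_{n}.png',cut)
a=cv2.imread('pics/ov_t0.png');b=cv2.imread('pics/ov_s0.png');h=max(len(a),len(b))
pad=lambda x:np.pad(x,((0,h-len(x)),(0,0),(0,0)))
cv2.imwrite('pics/ov.png',np.hstack([pad(a),pad(b)]))
E
```

```text
(no output)
```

View pics/ov.png

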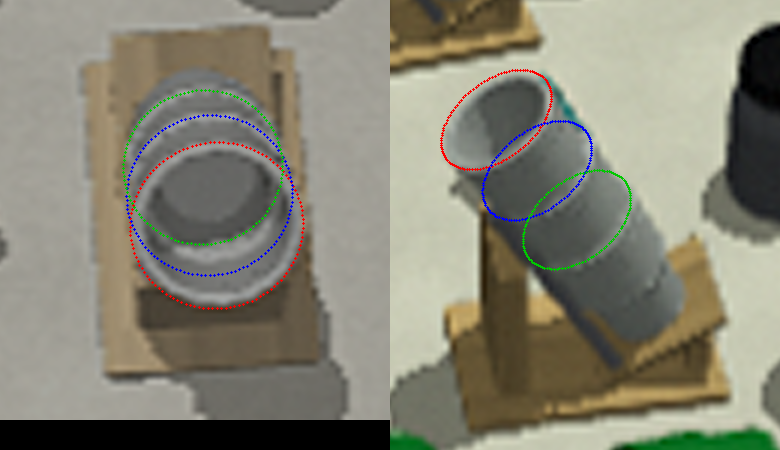

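>>> play_rows(
  targets=[
    {"xyz":[0,0,35],"spin":0},
    {"xyz":[30,-45,45],"spin":8},
    {"xyz":[60,-95,45],"spin":16},
    {"xyz":[90,-145,45],"spin":25},
    {"xyz":[120,-195,45],"spin":25},
    {"xyz":[150,-245,45],"spin":25},
    {"xyz":[180,-295,45],"spin":25},
    {"xyz":[210,-345,45],"spin":25},
  ],
  grip=0,
)

```text
time_s: 1.1
eef_pos: [0.4327, 0.2639, 0.2634]
tcp_rot: [-0.0, -0.044, 0.999, -0.0]
force: [-0.1, 0.6, -0.8]
grip_width: 1.003
```

The projected circles match the rim and seams within about 1 mm, so I'm approaching to hover above the grasp.

>>> play_rows(
  targets=[
    {"xyz":[30,-50,0]},
    {"xyz":[60,-100,0]},
    {"xyz":[90,-150,0]},
    {"xyz":[120,-200,0]},
    {"xyz":[140,-235,0]},
    {"xyz":[152,-253,-10]},
    {"xyz":[152,-253,-30]},
    {"xyz":[152,-253,-30]},
  ],
)

```text
validation failed for argument at $.ta...
```

```bash
python3 - <<'E'
from h import *
s=snap('side','s1');t=snap('top','t1')
a=cv2.resize(s['image'][130:270,220:360],None,fx=3,fy=3);b=cv2.resize(t['image'][90:230,215:355],None,fx=3,fy=3)
cv2.imwrite('pics/c1.png',np.hstack([a,b]))
st=manip.get_state();print(st['eef_pos'],st['tcp_rot'],st['joints'])
E
```

```text
[0.43628408 0.25758598 0.26333734] [ 8.19864177e-04 -3.67573390e-02  9.99320100e-01 -2.75002111e-03] [-0.54137358  0.34775971 -0.05351818  1.76172304  0.02765679  1.03424139
  1.03846241]
```

View pics/c1.png

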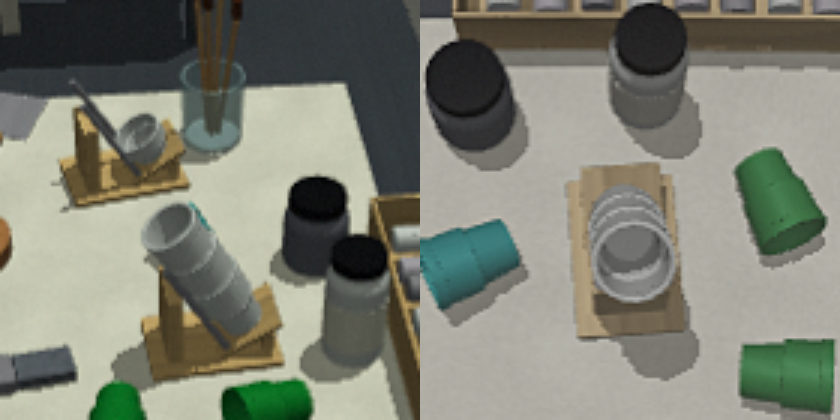

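The schema seems to need `spin` in each row, so I'll resend with it. The picture shows the scene undisturbed.

>>> play_rows(
  targets=[
    {"xyz":[30,-50,0],"spin":0},
    {"xyz":[60,-100,0],"spin":0},
    {"xyz":[90,-150,0],"spin":0},
    {"xyz":[120,-200,0],"spin":0},
    {"xyz":[140,-235,0],"spin":0},
    {"xyz":[152,-253,-10],"spin":0},
    {"xyz":[152,-253,-30],"spin":0},
    {"xyz":[152,-253,-30],"spin":0},
  ],
)

```text
time_s: 2.2
eef_pos: [0.5824, 0.0145, 0.2313]
tcp_rot: [-0.003, -0.045, 0.999, 0.001]
force: [-0.2, 0.1, 0.0]
grip_width: 0.996
```

```bash
python3 - <<'E'
from h import *
s=snap('side','s1');t=snap('top','t1')
a=cv2.resize(s['image'][130:270,220:360],None,fx=3,fy=3);b=cv2.resize(t['image'][90:230,215:355],None,fx=3,fy=3)
cv2.imwrite('pics/c2.png',np.hstack([a,b]))
st=manip.get_state();print(st['eef_pos'],st['tcp_rot'],st['joints'])
E
```

```text
[0.58381565 0.01446892 0.233506  ] [-3.93408328e-04 -4.49126961e-02  9.98990738e-01  4.48504304e-04] [-0.07058545  0.49657281  0.01393519  1.60161555 -0.00872864  1.04423626
  1.60671106]
```

View pics/c2.png

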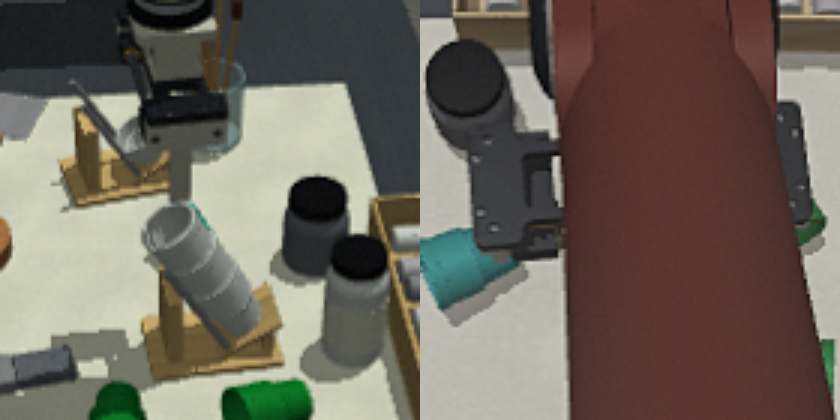

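The gripper is lined up over the rim, with fingers on the ±y flanks. I'm lowering it now.

>>> play_rows(
  targets=[
    {"xyz":[0,-2,-25],"spin":0},
    {"xyz":[0,-2,-45],"spin":0},
    {"xyz":[0,-2,-65],"spin":0},
    {"xyz":[0,-2,-80],"spin":0},
    {"xyz":[0,-2,-90],"spin":0},
    {"xyz":[0,-2,-95],"spin":0},
    {"xyz":[0,-2,-95],"spin":0},
  ],
)

```text
time_s: 3.18
eef_pos: [0.5842, 0.0109, 0.1387]
tcp_rot: [0.0, -0.044, 0.999, -0.0]
force: [0.5, -0.1, 0.1]
grip_width: 1.002
```

```bash
python3 - <<'E'
from h import *
s=snap('side','s2')
cv2.imwrite('pics/c3.png',cv2.resize(s['image'][150:265,230:350],None,fx=5,fy=5,interpolation=2))
st=manip.get_state();print(st['eef_pos'],st['force'])
E
```

```text
[0.58444207 0.01088684 0.13900817] [-0.13114625  0.03775211  0.28216332]
```

View pics/c3.png

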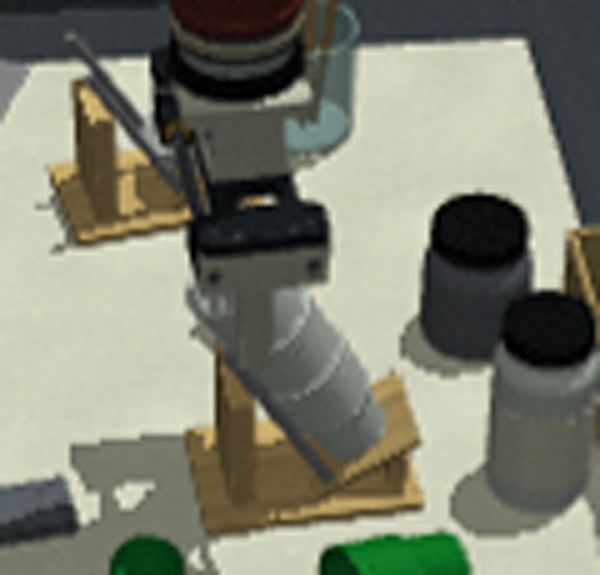

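>>> play_rows(
  targets=[
    {"xyz":[0,2,0],"spin":0},
    {"xyz":[0,2,0],"spin":0},
    {"xyz":[0,2,0],"spin":0},
  ],
  grip=0.2,
)

```text
time_s: 3.6
eef_pos: [0.5842, 0.0129, 0.1389]
tcp_rot: [0.0, -0.044, 0.999, -0.0]
force: [0.4, -0.5, -0.4]
grip_width: 0.805
```

>>> play_rows(
  targets=[
    {"xyz":[0,0,0],"spin":0},
    {"xyz":[0,0,0],"spin":0},
    {"xyz":[0,0,0],"spin":0},
    {"xyz":[0,0,0],"spin":0},
  ],
  grip=0.6,
)

```text
time_s: 4.1
eef_pos: [0.5841, 0.0128, 0.1386]
tcp_rot: [-0.0, -0.044, 0.999, -0.0]
force: [0.7, 0.0, 0.1]
grip_width: 0.652
```

```bash
python3 - <<'E'
from h import *
s=snap('side','s3')
cv2.imwrite('pics/c4.png',cv2.resize(s['image'][150:265,230:350],None,fx=5,fy=5,interpolation=2))
st=manip.get_state();print(st['eef_pos'],st['force'],st['grip_width']*93,st['time_s'])
E
```

```text
[0.58406086 0.01275892 0.13860942] [-0.49168017 -0.54662282  0.22441053] 60.739550144308396 4.15
```

View pics/c4.png

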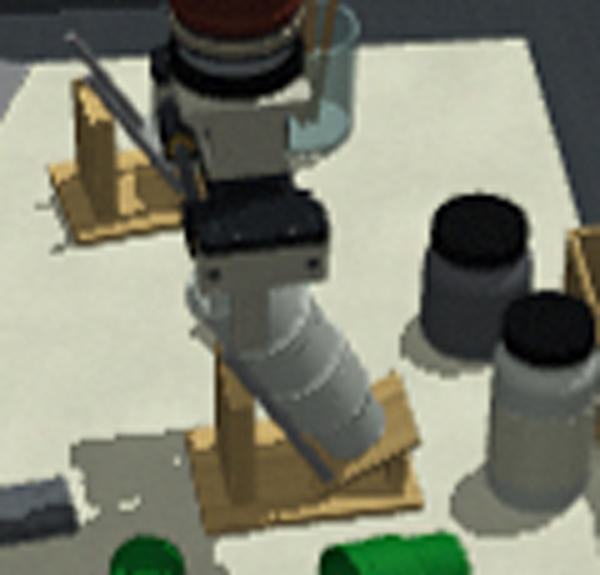

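Gripped at 60.7 mm, which is the rim band, and the fingertips are above the first seam. Drawing out along the axis.

>>> play_rows(
  targets=[
    {"xyz":[-2.5,-0.2,4.3],"spin":0},
    {"xyz":[-5,-0.4,8.7],"spin":0},
    {"xyz":[-7.5,-0.7,13],"spin":0},
    {"xyz":[-10,-0.9,17.3],"spin":0},
    {"xyz":[-10,-0.9,17.3],"spin":0},
  ],
)

```text
time_s: 4.78
eef_pos: [0.5742, 0.0119, 0.1565]
tcp_rot: [0.0, -0.044, 0.999, -0.0]
force: [0.5, 0.6, -0.2]
grip_width: 0.655
```

```bash
python3 - <<'E'
from h import *
s=snap('side','s4')
cv2.imwrite('pics/c5.png',cv2.resize(s['image'][150:265,230:350],None,fx=5,fy=5,interpolation=2))
st=manip.get_state();print(st['eef_pos'],st['force'],st['grip_width']*93,st['time_s'])
E
```

```text
[0.5741739  0.01193038 0.15620251] [ 0.59279768  0.06791468 -0.73935047] 61.014049089647955 4.825
```

View pics/c5.png

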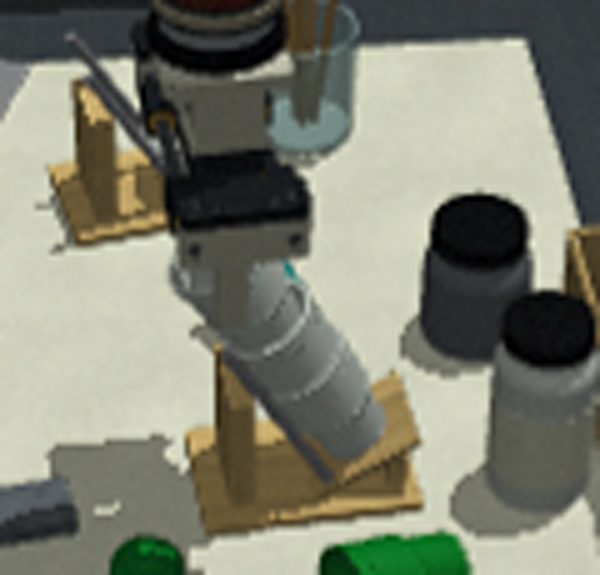

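The seam has opened at about (270,340) and the second cup's rim hasn't moved. Continuing along the axis.

>>> play_rows(
  targets=[
    {"xyz":[-5,-0.4,8.7],"spin":0},
    {"xyz":[-10,-0.9,17.3],"spin":0},
    {"xyz":[-15,-1.3,26],"spin":0},
    {"xyz":[-20,-1.7,34.6],"spin":0},
    {"xyz":[-25,-2.2,43.3],"spin":0},
    {"xyz":[-30,-2.6,52],"spin":0},
    {"xyz":[-35,-3,60.6],"spin":0},
    {"xyz":[-35,-3,60.6],"spin":0},
  ],
)

```text
time_s: 5.82
eef_pos: [0.5393, 0.0089, 0.2174]
tcp_rot: [0.001, -0.044, 0.999, -0.0]
force: [0.1, 0.1, -1.5]
grip_width: 0.65
```

```bash
python3 - <<'E'
from h import *
s=snap('side','s5')
cv2.imwrite('pics/c6.png',cv2.resize(s['image'][120:265,210:350],None,fx=4,fy=4,interpolation=2))
st=manip.get_state();print(st['eef_pos'],st['force'],st['grip_width']*93,st['time_s'],st['joints'])
E
```

```text
[0.5391645  0.0089424  0.21688986] [ 0.27976348 -0.22286036 -1.26455667] 60.48298194046441 5.875 [-0.0663666   0.44363246  0.01356574  1.7499864  -0.00712243  0.94732345
  1.60839263]
```

View pics/c6.png

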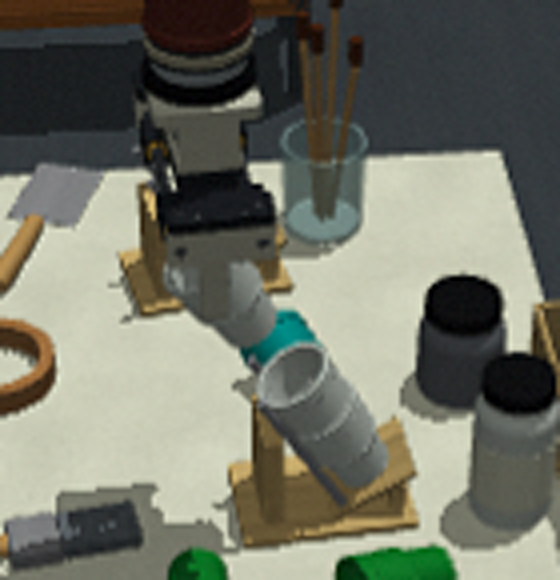

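The top cup is clear, at about (215,300), still leaning about 30° in the jaws. The lower two haven't moved. Carrying it to a hover above the pan, offset towards the robot.

>>> play_rows(
  targets=[
    {"xyz":[0,-20,10],"spin":0},
    {"xyz":[-4,-60,15],"spin":0},
    {"xyz":[-10,-110,15],"spin":0},
    {"xyz":[-15,-160,15],"spin":0},
    {"xyz":[-20,-210,15],"spin":0},
    {"xyz":[-25,-260,15],"spin":0},
    {"xyz":[-28,-295,0],"spin":0},
    {"xyz":[-28,-307,-20],"spin":0},
  ],
)

```text
time_s: 6.88
eef_pos: [0.5101, -0.3019, 0.1959]
tcp_rot: [-0.0, -0.041, 0.999, -0.001]
force: [-0.5, 0.1, -0.8]
grip_width: 0.65
```

>>> play_rows(
  targets=[
    {"xyz":[0,0,-25],"spin":0},
    {"xyz":[0,0,-50],"spin":0},
    {"xyz":[0,0,-75],"spin":0},
    {"xyz":[0,0,-90],"spin":0},
    {"xyz":[0,0,-90],"spin":0},
  ],
)

```text
time_s: 7.5
eef_pos: [0.5105, -0.2977, 0.1053]
tcp_rot: [-0.001, -0.044, 0.999, 0.001]
force: [-0.1, -0.8, -0.4]
grip_width: 0.652
```

```bash
python3 - <<'E'
from h import *
s=snap('side','s6')
cv2.imwrite('pics/c7.png',cv2.resize(s['image'][230:370,190:330],None,fx=4,fy=4,interpolation=2))
st=manip.get_state();print(st['eef_pos'],st['tcp_rot'],st['force'],st['grip_width']*93,st['time_s'],st['joints'])
E
```

```text
[ 0.51123307 -0.29810927  0.10641657] [-1.60707889e-04 -4.38105957e-02  9.99039842e-01  2.02146766e-05] [-0.0765155   0.35162794 -0.56104204] 60.52108097811748 7.55 [ 0.46066279  0.65151196  0.04866734  1.72553935 -0.0423816   0.76585752
  2.18838397]
```

View pics/c7.png

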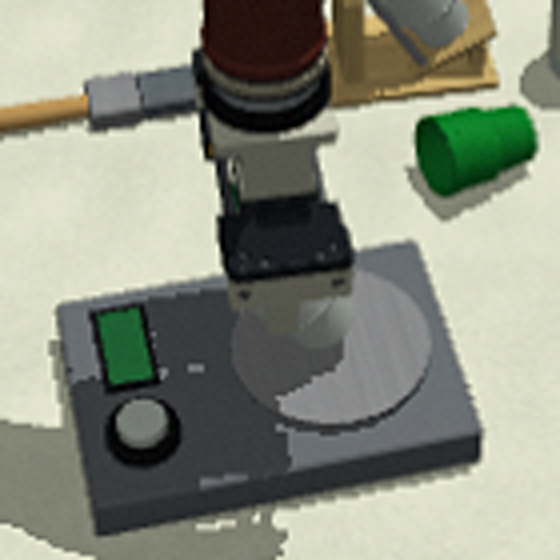

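The tilted cup is above the near part of the pan. Lowering until it touches.

>>> play_rows(
  targets=[
    {"xyz":[0,0,-6],"spin":0},
    {"xyz":[0,0,-10],"spin":0},
    {"xyz":[0,0,-12],"spin":0},
    {"xyz":[0,0,-12],"spin":0},
  ],
)

```text
time_s: 8.05
eef_pos: [0.5115, -0.2983, 0.0956]
tcp_rot: [0.001, -0.044, 0.999, -0.0]
force: [-0.8, 0.3, 4.5]
grip_width: 0.65
```

>>> play_rows(
  targets=[
    {"xyz":[0,0,-1.5],"spin":0},
    {"xyz":[0,0,-1.5],"spin":0},
  ],
)

```text
time_s: 8.3
eef_pos: [0.5117, -0.2983, 0.0953]
tcp_rot: [0.001, -0.044, 0.999, -0.0]
force: [-2.1, 1.6, 11.1]
grip_width: 0.652
```

Contact at about 0.0957 (4.5 N, then 11 N). Dragging forward slowly so that friction swings the foot back under the grip.

>>> play_rows(
  targets=[
    {"xyz":[3,0.3,0],"spin":0},
    {"xyz":[6,0.5,0.5],"spin":0},
    {"xyz":[9,0.8,1],"spin":0},
    {"xyz":[12,1,1],"spin":0},
  ],
)

```text
time_s: 8.8
eef_pos: [0.5221, -0.2975, 0.0956]
tcp_rot: [-0.001, -0.043, 0.999, -0.0]
force: [-2.4, 1.2, 8.2]
grip_width: 0.653
```

```bash
python3 - <<'E'
from h import *
s=snap('side','s7')
cv2.imwrite('pics/c8.png',cv2.resize(s['image'][260:360,200:320],None,fx=5,fy=5,interpolation=2))
st=manip.get_state();print(st['eef_pos'],st['force'],st['moment'],st['grip_width']*93,st['time_s'])
E
```

```text
[ 0.52267715 -0.29750741  0.09554846] [-2.99129897  1.14495738  8.73670621] [0.24791352 0.84240124 0.05318471] 60.657180038815675 8.85
```

View pics/c8.png

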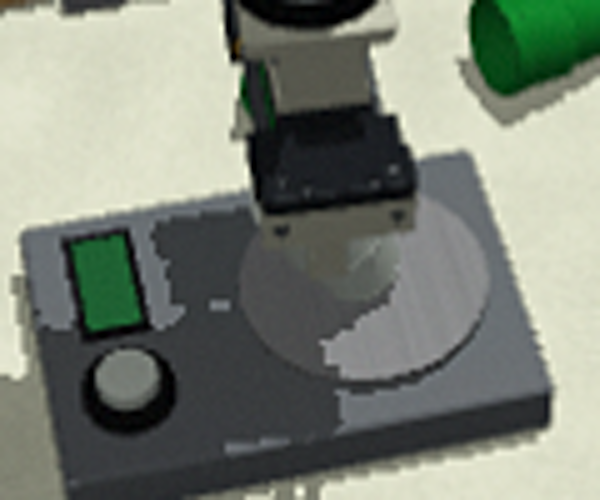

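The force ratio (about 0.37) and the unchanged height show the foot is mostly sliding rather than turning. I'll turn the cup by pushing the foot sideways against the scale body's vertical far end, which is fixed and has clear space around it. First I'll measure that edge.

```bash
python3 - <<'E'
from h import *
t=load('t0'); p=cloud(t)
P=p[155:290,360:465].reshape(-1,3); B=P[abs(P[:,2]-.036)<.004]
r=cv2.minAreaRect((B[:,:2]*1000).astype(np.float32)); print(r); print(cv2.boxPoints(r)/1000)
cv2.imwrite('pics/c9.png',cv2.resize(t['image'][130:290,320:480],None,fx=4,fy=4))
print(manip.get_state()['joints'])
E
```

```text
((502.15814208984375, -302.35614013671875), (251.31793212890625, 171.78182983398438), 8.783411026000977)
[[ 0.36485732 -0.23666058]
 [ 0.39108837 -0.40642786]
 [ 0.639459   -0.3680517 ]
 [ 0.6132279  -0.19828442]]
[ 0.45035903  0.67821258  0.04933176  1.70599365 -0.04358388  0.75881775
  2.17864744]
```

View pics/c9.png

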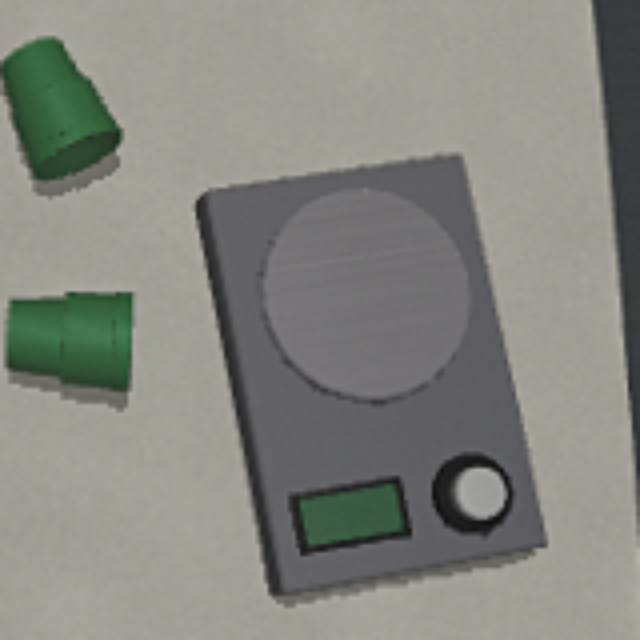

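>>> play_rows(
  targets=[
    {"xyz":[0,0,20],"spin":0},
    {"xyz":[0,0,60],"spin":0},
    {"xyz":[0,0,60],"spin":0},
  ],
)

```text
time_s: 9.22
eef_pos: [0.5252, -0.2983, 0.1571]
tcp_rot: [0.003, -0.044, 0.999, -0.002]
force: [0.7, -0.1, -0.6]
grip_width: 0.647
```

```bash
python3 - <<'E'
from h import *
s=snap('side','s8')
cv2.imwrite('pics/c10.png',cv2.resize(s['image'][230:360,200:320],None,fx=5,fy=5,interpolation=2)[:600])
st=manip.get_state();print(st['eef_pos'],st['force'],st['moment'],st['grip_width']*93,st['time_s'])
E
```

```text
[ 0.52382045 -0.29747036  0.15516179] [-0.60770387  0.0140491  -0.80964859] [ 0.08323801  0.01445208 -0.02444756] 61.17976489786934 9.275
```

View pics/c10.png

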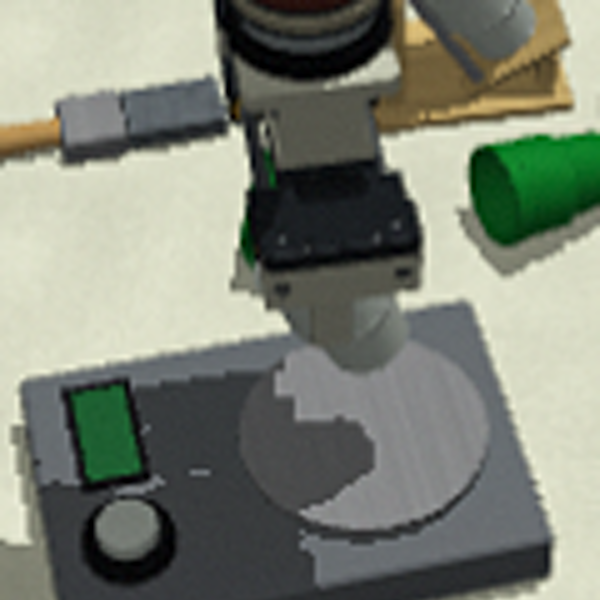

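The cup may have turned part-way, so I'll measure its current tilt from depth.

```bash
cat > tilt.py <<'E'
import sys
from h import *
def run(tag,az,side=1):
    f=load(tag); p=cloud(f); st=manip.get_state(); G=st['eef_pos']+[0,0,.019]
    L=np.array([np.cos(az),np.sin(az),0]); 
    W=np.cross([0,0,1],L)
    P=p.reshape(-1,3); v=P-G; a=v@L; w=v@W; z=v[:,2]
    im=f['image'].reshape(-1,3).astype(int)
    m=np.isfinite(a)&(abs(w)<.03)&(abs(a)<.07)&(z<0.02)&(z>-.085)&(P[:,2]>.052)&(im.max(1)-im.min(1)<60)
    print(tag,m.sum())
    for zl in np.arange(-.085,.02,.008):
        k=m&(z>=zl)&(z<zl+.008)
        if k.sum()>2: print('z %.0f  n%d a %.1f..%.1f  w %.1f..%.1f'%(zl*1e3+4,k.sum(),*(1e3*np.percentile(a[k],[3,97])),*(1e3*np.percentile(w[k],[3,97]))))
if __name__=='__main__': run(sys.argv[1],np.radians(float(sys.argv[2])))
E
python3 tilt.py s8 5; python3 - <<'E'
from h import *
# model: projected foot/rim circles at several tilts overlay
s=load('s8'); st=manip.get_state(); G=st['eef_pos']+[0,0,.019]
M=np.linalg.inv(s['world_from_camera'])
az=np.radians(5); out=[]
for tl in(30,20,10,0):
    big=cv2.resize(s['image'],None,fx=6,fy=6,interpolation=2); t=np.radians(tl)
    d=np.array([-np.sin(t)*np.cos(az),-np.sin(t)*np.sin(az),np.cos(t)]);e1=np.array([-np.sin(az),np.cos(az),0]);e2=np.cross(d,e1)
    for h,R,c in((0,.0215,(0,0,255)),(34,.029,(0,255,0)),(74,.0305,(255,0,0))):
        for a in np.linspace(0,6.28,90):
            P=G+(h-64)/1e3*d+R*(np.cos(a)*e1+np.sin(a)*e2); cc=M[:3,:3]@P+M[:3,3];q=np.array([cc[0],-cc[1]])/-cc[2];q*=1+s['k1']*(q@q)
            cv2.circle(big,(int(6*(411.28*0+s['mtx'][0,0]*q[0]+s['mtx'][0,2])+3),int(6*(s['mtx'][1,1]*q[1]+s['mtx'][1,2])+3)),1,c,-1)
    out.append(big[6*262:6*310,6*245:6*300])
cv2.imwrite('pics/c11.png',np.vstack([np.hstack(out[:2]),np.hstack(out[2:])]))
E
```

```text
s8 202
z -57  n9 a 9.3..37.1  w -21.2..-12.7
z -49  n34 a 5.0..44.6  w -24.2..-3.8
z -41  n34 a 2.3..43.2  w -24.4..-7.0
z -33  n35 a -9.3..40.2  w -25.8..-2.5
z -25  n22 a -12.8..36.5  w -25.8..-7.7
z -17  n22 a -15.3..33.0  w -29.0..-13.5
z -9  n25 a -21.4..29.6  w -28.0..-9.9
z -1  n17 a -28.9..23.1  w -27.6..1.8
```

View pics/c11.png

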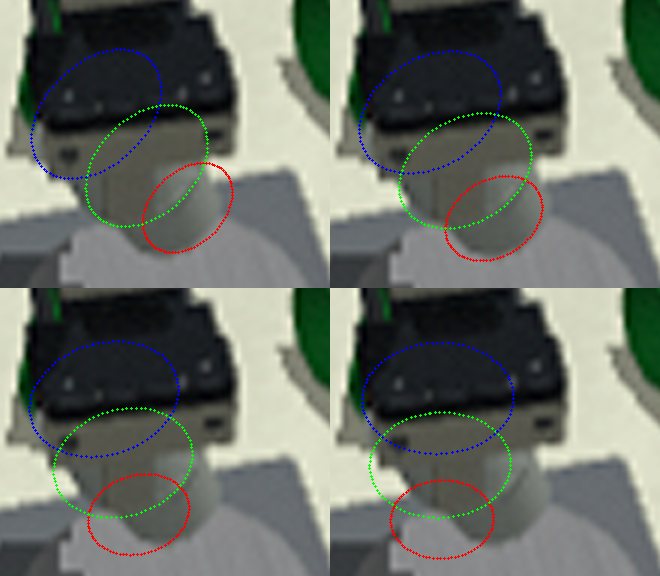

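The 20–30° overlays bracket the outline, so the tilt is about 24°. The drag turned it roughly 6°, and the leverage improves as it comes up. Repeating on the pan with a firmer press.

>>> play_rows(
  targets=[
    {"xyz":[-22,-2,-20],"spin":0},
    {"xyz":[-22,-2,-45],"spin":0},
    {"xyz":[-22,-2,-56],"spin":0},
    {"xyz":[-22,-2,-59],"spin":0},
    {"xyz":[-22,-2,-62],"spin":0},
    {"xyz":[-22,-2,-62],"spin":0},
  ],
)

```text
time_s: 10.02
eef_pos: [0.5026, -0.2981, 0.0949]
tcp_rot: [0.001, -0.044, 0.999, 0.0]
force: [-2.6, 3.1, 15.8]
grip_width: 0.656
```

>>> play_rows(
  targets=[
    {"xyz":[4,0.3,0],"spin":0},
    {"xyz":[8,0.7,0],"spin":0},
    {"xyz":[12,1,0],"spin":0},
    {"xyz":[16,1.4,0],"spin":0},
  ],
)

```text
time_s: 10.52
eef_pos: [0.5169, -0.2974, 0.0926]
tcp_rot: [-0.001, -0.044, 0.999, 0.0]
force: [-3.0, 0.5, 3.6]
grip_width: 0.654
```

The height and force dropped, so the cup is turning upright. Continuing.

>>> play_rows(
  targets=[
    {"xyz":[4,0.3,-1],"spin":0},
    {"xyz":[8,0.7,-2],"spin":0},
    {"xyz":[12,1,-2],"spin":0},
  ],
)

```text
time_s: 10.9
eef_pos: [0.5287, -0.2967, 0.0896]
tcp_rot: [-0.001, -0.044, 0.999, 0.0]
force: [-2.0, 0.5, 2.4]
grip_width: 0.652
```

```bash
cat > ov.py <<'E'
import sys
from h import *
tag=sys.argv[1]; az=np.radians(float(sys.argv[2])); tl=[float(x) for x in sys.argv[3:]]
s=load(tag); st=manip.get_state(); G=st['eef_pos']+[0,0,.019]
print(st['eef_pos'],st['force'],st['grip_width']*93,st['time_s'])
M=np.linalg.inv(s['world_from_camera']); out=[]
def pr(P):
    cc=M[:3,:3]@P+M[:3,3];q=np.array([cc[0],-cc[1]])/-cc[2];q*=1+s['k1']*(q@q)
    return s['mtx'][0,0]*q[0]+s['mtx'][0,2],s['mtx'][1,1]*q[1]+s['mtx'][1,2]
u0,v0=map(int,pr(G)); 
for t in tl:
    big=cv2.resize(s['image'],None,fx=6,fy=6,interpolation=2); t=np.radians(t)
    d=np.array([-np.sin(t)*np.cos(az),-np.sin(t)*np.sin(az),np.cos(t)]);e1=np.array([-np.sin(az),np.cos(az),0]);e2=np.cross(d,e1)
    for h,R,c in((0,.0215,(0,0,255)),(34,.029,(0,255,0)),(74,.0305,(255,0,0))):
        for a in np.linspace(0,6.28,90):
            u,v=pr(G+(h-64)/1e3*d+R*(np.cos(a)*e1+np.sin(a)*e2)); cv2.circle(big,(int(6*u+3),int(6*v+3)),1,c,-1)
    out.append(big[6*(v0-20):6*(v0+30),6*(u0-25):6*(u0+37)])
cv2.imwrite(f'pics/ov_{tag}.png',np.hstack(out))
E
python3 -c "
from h import *
snap('side','s9')"; python3 ov.py s9 5 10 0
```

```text
[ 0.52940738 -0.29673854  0.08958728] [-1.58718012  0.0708159   2.21586393] 60.863128177873925 10.95
```

View pics/ov_s9.png

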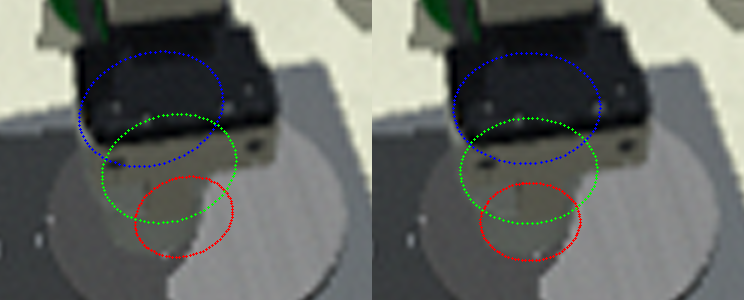

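Upright within a few degrees. Lift slightly, centre over the pan and lower again.

>>> play_rows(
  targets=[
    {"xyz":[0,0,5],"spin":0},
    {"xyz":[8,0.7,6],"spin":0},
    {"xyz":[17,1,6],"spin":0},
    {"xyz":[17,1,6],"spin":0},
    {"xyz":[17,1,3],"spin":0},
    {"xyz":[17,1,1],"spin":0},
    {"xyz":[17,1,0],"spin":0},
    {"xyz":[17,1,0],"spin":0},
  ],
)

```text
time_s: 11.95
eef_pos: [0.5459, -0.2956, 0.0901]
tcp_rot: [-0.0, -0.044, 0.999, 0.0]
force: [-1.0, 0.4, -0.4]
grip_width: 0.65
```

```bash
python3 -c "
from h import *
snap('side','s10')"; python3 ov.py s10 5 5 -5
```

```text
[ 0.5458927  -0.295647    0.09010228] [-0.2863102   1.27752442 -0.04294156] 60.36696084428074 12.0
```

View pics/ov_s10.png

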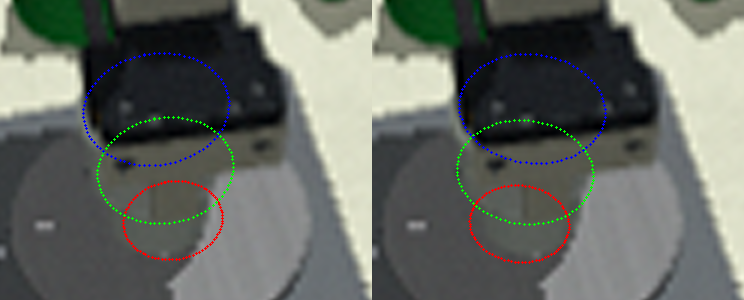

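>>> play_rows(
  targets=[
    {"xyz":[0,0,-1],"spin":0},
    {"xyz":[0,0,-1.5],"spin":0},
    {"xyz":[0,0,-1.5],"spin":0},
  ],
)

```text
time_s: 12.38
eef_pos: [0.5468, -0.2955, 0.0897]
tcp_rot: [0.001, -0.044, 0.999, -0.0]
force: [-0.2, 1.8, 5.9]
grip_width: 0.658
```

In firm contact at 5.9 N. Opening gently.

>>> play_rows(
  targets=[
    {"xyz":[0,0,0.5],"spin":0},
    {"xyz":[0,0,1],"spin":0},
    {"xyz":[0,0,1],"spin":0},
  ],
  grip=0.3,
)

```text
time_s: 12.75
eef_pos: [0.546, -0.2958, 0.0893]
tcp_rot: [-0.0, -0.044, 0.999, -0.0]
force: [0.2, -0.3, 0.9]
grip_width: 0.698
```

>>> play_rows(
  targets=[
    {"xyz":[0,0,0],"spin":0},
    {"xyz":[0,0,0],"spin":0},
    {"xyz":[0,0,0],"spin":0},
    {"xyz":[0,0,0],"spin":0},
  ],
  grip=0,
)

```text
time_s: 13.25
eef_pos: [0.5461, -0.2957, 0.0895]
tcp_rot: [-0.0, -0.044, 0.999, -0.0]
force: [0.2, 1.0, -0.4]
grip_width: 0.995
```

```bash
python3 -c "
from h import *
snap('side','s11')"; python3 ov.py s11 5 0
```

```text
[ 0.54613492 -0.29566068  0.08954713] [ 0.1269952   0.10178444 -0.84365092] 92.88128546462269 13.3
```

View pics/ov_s11.png

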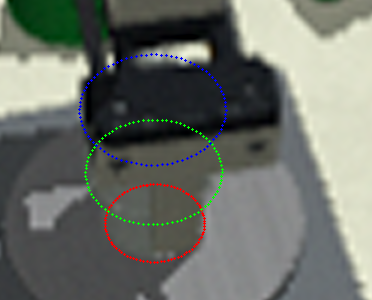

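Fully open. Rising straight up slowly, clear of the cup.

>>> play_rows(
  targets=[
    {"xyz":[0,0,10],"spin":0},
    {"xyz":[0,0,25],"spin":0},
    {"xyz":[0,0,45],"spin":0},
    {"xyz":[0,0,65],"spin":0},
    {"xyz":[0,0,85],"spin":0},
    {"xyz":[-20,0,95],"spin":0},
    {"xyz":[-60,-10,95],"spin":0},
    {"xyz":[-100,-30,95],"spin":0},
  ],
)

```text
time_s: 14.3
eef_pos: [0.446, -0.3253, 0.1861]
tcp_rot: [0.001, -0.045, 0.999, -0.001]
force: [-0.1, -0.4, 0.7]
grip_width: 1.0
```

```bash
python3 - <<'E'
from h import *
s=snap('side','s12');t=snap('top','t12')
a=cv2.resize(s['image'][250:370,190:320],None,fx=3,fy=3);b=cv2.resize(t['image'][130:250,350:480],None,fx=3,fy=3)
cv2.imwrite('pics/c12.png',np.hstack([a,b]))
st=manip.get_state();print(st['eef_pos'],st['tcp_rot'],st['joints'],st['time_s'])
E
```

```text
[ 0.44073965 -0.32975093  0.18617227] [-0.00136802 -0.03940574  0.99922102 -0.00163408] [ 0.55550196  0.49549735  0.06722495  1.76052353 -0.03571879  0.88701251
  2.28686634] 14.4
```

View pics/c12.png

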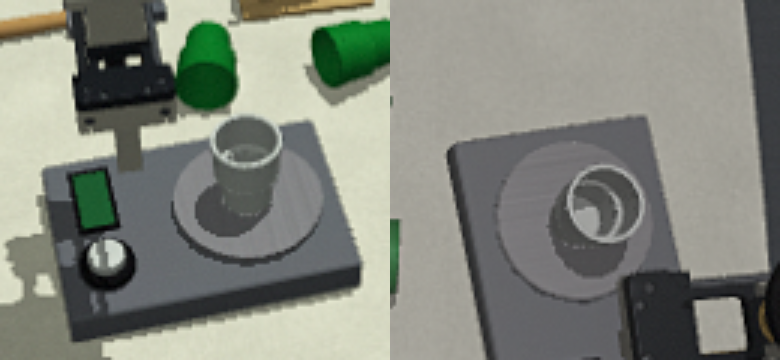

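The cup stands upright and free on the pan. Checking its centre and locating the button.

```bash
python3 - <<'E'
from h import *
t=load('t12');p=cloud(t)
for n in('t12','s12'):
    P=cloud(load(n)).reshape(-1,3)
    R=P[(P[:,2]>.113)&(P[:,2]<.125)&(abs(P[:,0]-.546)<.05)&(abs(P[:,1]+.295)<.05)]
    c=cv2.minEnclosingCircle((R[:,:2]*1000).astype(np.float32)); print(n,len(R),c,R[:,2].max())
P=cloud(load('t0'))[235:275,420:460].reshape(-1,3)
B=P[(P[:,2]>.05)]; print(len(B),np.median(B,0),cv2.minEnclosingCircle((B[:,:2]*1000).astype(np.float32)))
E
```

```text
t12 189 ((545.2840576171875, -295.19512939453125), 30.742027282714844) 0.12376598150541418
s12 161 ((544.787353515625, -294.94268798828125), 31.822011947631836) 0.12476226469607399
159 [ 0.42341432 -0.35255121  0.05748072] ((422.8275146484375, -350.8680725097656), 22.59248161315918)
```

>>> play_rows(
  targets=[
    {"xyz":[-20,-25,-60],"spin":0},
    {"xyz":[-20,-25,-60],"spin":0},
    {"xyz":[-20,-25,-60],"spin":0},
    {"xyz":[-20,-25,-60],"spin":0},
    {"xyz":[-20,-25,-60],"spin":0},
    {"xyz":[-20,-25,-60],"spin":0},
  ],
  grip=1,
)

```text
time_s: 15.15
eef_pos: [0.4269, -0.3504, 0.1253]
tcp_rot: [0.001, -0.044, 0.999, -0.0]
force: [-0.7, -0.5, -0.4]
grip_width: 0.403
```

>>> play_rows(
  targets=[
    {"xyz":[-3,-3,-20],"spin":0},
    {"xyz":[-3,-3,-30],"spin":0},
    {"xyz":[-3,-3,-40],"spin":0},
    {"xyz":[-3,-3,-48],"spin":0},
    {"xyz":[-3,-3,-53],"spin":0},
    {"xyz":[-3,-3,-53],"spin":0},
    {"xyz":[-3,-3,-53],"spin":0},
  ],
)

```text
time_s: 16.02
eef_pos: [0.4233, -0.3538, 0.0718]
tcp_rot: [0.0, -0.044, 0.999, -0.0]
force: [0.5, -0.3, 0.4]
grip_width: 0.005
```

```bash
python3 - <<'E'
from h import *
s=snap('side','s13')
cv2.imwrite('pics/c13.png',cv2.resize(s['image'][250:370,190:320],None,fx=4,fy=4))
st=manip.get_state();print(st['eef_pos'],st['force'],st['grip_width'],st['time_s'])
E
```

```text
[ 0.42333726 -0.35384839  0.07188321] [-0.67213549 -0.16027581  1.33778636] 0.0012114140403796808 16.075
```

View pics/c13.png

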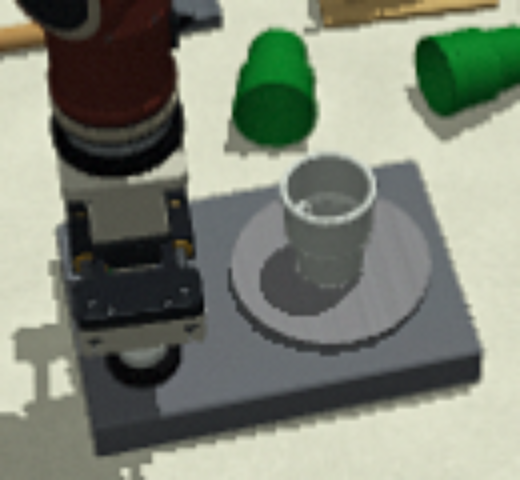

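The fingers are closed above the button, and the cup is standing. Pressing now.

>>> play_rows(
  targets=[
    {"xyz":[0,0,-8],"spin":0},
    {"xyz":[0,0,-13],"spin":0},
    {"xyz":[0,0,-17],"spin":0},
    {"xyz":[0,0,-20],"spin":0},
    {"xyz":[0,0,-22],"spin":0},
    {"xyz":[0,0,-22],"spin":0},
  ],
)

```text
time_s: 16.82
eef_pos: [0.423, -0.3535, 0.0521]
tcp_rot: [0.0, -0.044, 0.999, 0.0]
force: [-4.4, 3.8, 19.4]
grip_width: 0.003
```

At 19 N with the descent stopped at 0.052 (spring about 4 N), the button is bottomed out. Holding briefly, then retreating.

>>> play_rows(
  targets=[
    {"xyz":[0,0,-0.5],"spin":0},
    {"xyz":[0,0,0],"spin":0},
    {"xyz":[0,0,5],"spin":0},
    {"xyz":[0,0,15],"spin":0},
    {"xyz":[0,0,40],"spin":0},
    {"xyz":[0,0,80],"spin":0},
    {"xyz":[0,0,120],"spin":0},
    {"xyz":[0,0,120],"spin":0},
  ],
)

```text
time_s: 17.82
eef_pos: [0.425, -0.3553, 0.1727]
tcp_rot: [0.003, -0.044, 0.999, -0.003]
force: [0.7, -0.5, -0.8]
grip_width: 0.007
```

>>> play_rows(
  targets=[
    {"xyz":[0,40,20],"spin":0},
    {"xyz":[0,90,40],"spin":0},
    {"xyz":[0,140,40],"spin":0},
    {"xyz":[20,190,40],"spin":0},
    {"xyz":[30,210,40],"spin":0},
    {"xyz":[30,210,40],"spin":0},
    {"xyz":[30,210,40],"spin":0},
    {"xyz":[30,210,40],"spin":0},
  ],
)

```text
time_s: 18.82
eef_pos: [0.4523, -0.1453, 0.2092]
tcp_rot: [-0.0, -0.042, 0.999, -0.0]
force: [0.7, 0.9, -0.2]
grip_width: 0.003
```

```bash
python3 - <<'E'
from h import *
s=snap('side','s14');t=snap('top','t14')
a=cv2.resize(s['image'][180:370,190:340],None,fx=2.5,fy=2.5);b=cv2.resize(t['image'][100:290,330:480],None,fx=2.5,fy=2.5)
cv2.imwrite('pics/c14.png',np.hstack([a,b]))
for n in('t14','s14'):
    P=cloud(load(n)).reshape(-1,3)
    R=P[(P[:,2]>.113)&(P[:,2]<.125)&(abs(P[:,0]-.546)<.05)&(abs(P[:,1]+.295)<.05)]
    print(n,len(R),len(R) and cv2.minEnclosingCircle((R[:,:2]*1000).astype(np.float32)))
P=cloud(t)[235:275,420:460].reshape(-1,3);B=P[P[:,2]>.05];print('button',len(B),np.median(B,0))
# stack change in side depth, lower two cups
a,b=load('s0')['z_map'],s['z_map']; d=(b-a)[205:245,285:308]; print('stack dz median',np.median(d),np.percentile(abs(d),[75,90]))
st=manip.get_state();print(st['eef_pos'],st['force'],st['time_s'])
E
```

```text
t14 0 0
s14 161 ((544.0371704101562, -294.9252624511719), 31.978450775146484)
button 1593 [ 0.39208851 -0.119549    0.63215666]
stack dz median 0.0003810525 [0.00740287 0.01185453]
[ 0.45262405 -0.14490103  0.20942197] [ 0.10916616 -0.16528084  0.57718737] 18.925
```

View pics/c14.png

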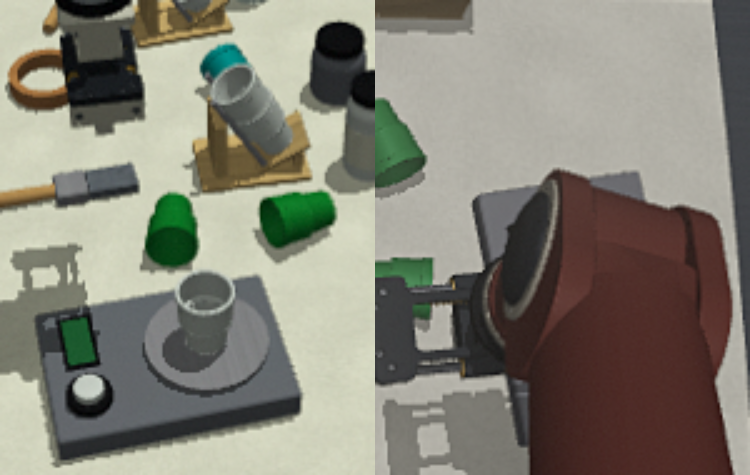

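The picture shows the cup upright on the pan at (205,310), the button free at (90,390), and the two lower cups still nested at (255,115). I'll check the button height and hand in.

```bash
python3 - <<'E'
from h import *
for n in('s0','s14'):
    P=cloud(load(n)).reshape(-1,3);B=P[(np.hypot(P[:,0]-.4232,P[:,1]+.353)<.012)];print(n,len(B),np.median(B[:,2]))
manip.finish_job()
E
```

```text
s0 62 0.05765144280300927
s14 59 0.05713332563882445
the job is handed in; nothing more can be done
```

I set the top cup upright in the middle of the scale's pan, pressed the button fully and let it come up, then handed the job in at about 19 s of the 48 s limit. No verdict was reported.

- **Taking the cup off:** I held it by its rim band and drew it out along the stack's lean. The side picture shows the lower two cups still nested. The depth there differs by 0.4 mm in the median, but up to 12 mm at some pixels, some of which now see past where the top cup was.
- **Setting it upright:** The tool can't tilt, so I turned the cup by pressing its foot on the pan and dragging. The first light drag mostly slid and turned it only about 6°. A firmer one brought it upright, and I then centred it and let go.
- **Cup position:** The last side view puts the rim centre at about (0.544, -0.295), within 2 mm of the pan centre, and the cup looks upright. The arm blocked the top camera in that last look. It had agreed at (0.545, -0.295) before the press.
- **Button:** It reached its stop (19 N, fingertips at 0.052 m). Afterwards its top measured 57.1 mm against 57.7 mm at the start, so it is up again.
- **Everything else:** The gripper ended clear of everything. The green and turquoise cups and the other objects near the scale and stack look unmoved in the pictures. I didn't measure the dish or the other bystanders again at the end, but the arm didn't go near the dish after picking the cup.

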